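Cradle a brass tube in the V-blocks and wedge it tight

TASK

Take the brass tube from the wooden rack and lay it gently in both V-grooves of the teal fixture, between the end stop and the wedge slot, and let go of it. Then, with the orange wedge still flat in its slot, push or tap its thick end until it will go no further, so that the tube is shoved along its grooves and clamped tight against the end stop. Leave the short black bar and the other things on the bench where they are.

Things in the scene. Friction and masses are not known exactly. Their poses are not given: they have to be found in the camera images.
- fixture: Fixed teal base plate 12 mm thick with steel V-blocks, end stop and wedge slot. Origin on the bench under the middle of the grooves; x = the way the wedge is driven (roughly away from the robot), y = the tube's axis, z up. Left or right of the robot's centre line, yaw up to 0.25 rad. Sizes in its frame (mm) are given under the points below.
- cradle (a point): Centre of the tube when cradled and touching the end stop: x 0, y 20, z 45.5 in the fixture's frame (same axes). Two 90-degree V-blocks, each 24 mm long, at y = -25 and y = 65, x = -34 to 34, tops at z = 46; 66 mm free between them for fingers. Lay the tube with its middle anywhere at y = 12 to 19; the wedge shoves it the rest.
- stop (a point): Middle of the face of the end stop, at y = 90, z = 45.5 in the fixture's frame: a steel block 60 mm wide in x, top at z = 68. The tube's +y end must come to rest against it.
- slot (a point): On the slot's floor, at x = -30, y = -62, z = 12 in the fixture's frame. The slot runs along x, open at both ends; plate below it from x = -165 to 60, y = -116 to -40. On its +y side a low rail (face y = -48, x = -58 to -30, top z = 37). On its -y side a slanted cheek (x = -58 to 45, top z = 62), face at y = -69.8 where x = 0, y growing 1 mm per 6 mm of x.
- wedge_home (a point): Where the wedge's origin comes when it is driven home, tight between cheek and tube: x = -15, y = -62, z = 12 in the fixture's frame (it may stop 3 mm short or sink 2 mm past, by friction and push). It stays there when let go. Once it touches the cheek the wedge travels along the cheek (6 in x, 1 in y); pushing straight along x may then pinch it.
- wedge: Orange wedge, 100 long, 50 high, 150 g, loose in the slot's mouth, 60 to 85 mm short of home. Origin mid-length, underside; x to the thin end. Thick end x = -50 (y -18.7 to 12), thin end x = 50 (y -2 to 3). +y face straight at y = 12 (meets the tube), bevelled from x = 28; -y face slides on the cheek. Push: 1-3 N at first, 5-12 N shoving the tube, over 15 N when home.
- tube: Brass tube, 36 mm outside diameter, 140 mm long, 300 g, dark bore at the ends (solid to touch). Origin at its centre, y along its axis (x and z turn as it rolls). Starts in one of the two grooves of the wooden rack, its axis level, 35.5 mm above the bench; to be gripped across its middle from above.
- rack: Fixed wooden rack, 200 x 110 mm, base 8 mm thick; origin on the bench at its centre, yaw up to 0.25 rad. Two grooves along its y at x = -50 and x = 50, each on two notched blocks 16 mm long at y = -40 and 40 (tops z = 30), free between them. The tube lies in one groove, the short black bar in the other.
- short_bar: Black round bar, 36 mm diameter, 105 mm long, lying in the other groove of the rack; leave it alone. Origin at its centre, y along its axis.
- collar: Loose aluminium ring, 64 mm outside, 22 mm high, flat on the bench; leave alone. Origin at centre of underside.
- oil_can: Loose yellow can, 52 mm diameter, 75 mm high, standing between rack and fixture; leave alone. Origin at centre of underside.
- screwdriver: Loose screwdriver, 190 mm, red handle, on the bench near the robot, to its right; leave alone. Origin about its middle.
- spanner: Loose steel spanner, 180 mm, on the bench near the robot, to its left; leave alone. Origin about its middle.
There are look-alikes about, which are no part of the job. What is shaped like the tube but blue or purple is not meant.

How it is judged (in metres and radians):
On the way, in this order (a step that is already met when the one before it is completed fails the run):
1. the tube lies in both V-grooves, let go, while the wedge is still at least 35 mm short of home (x of tube in the frame of fixture between -0.003 and 0.003 m and z of tube in the frame of fixture between 0.0425 and 0.0485 m and angle between the y axis of tube and the y axis of fixture, either way round below 0.04 rad and y of tube in the frame of fixture between 0 and 0.0215 m and contact force between the fingers and tube below 0.1 N and x of wedge in the frame of fixture below -0.05 m), for 0.2 s.
2. the wedge is driven home and the tube is against the end stop (x of tube in the frame of fixture between -0.003 and 0.003 m and z of tube in the frame of fixture between 0.0425 and 0.0485 m and angle between the y axis of tube and the y axis of fixture, either way round below 0.04 rad and y of tube in the frame of fixture between 0.018 and 0.0225 m and x of wedge in the frame of fixture between -0.021 and -0.009 m), for 0.1 s.
At the end, for the whole second after the job is handed in: Tube cradled in both V-grooves (axis within 3 mm of its seat, 0.04 rad), its end within 2 mm of the end stop; wedge flat in the slot (height 3.5 mm, sideways 4 mm, tilt 0.06 rad, turn 0.05 rad) within 6 mm of home (up to 6 mm beyond); both at rest, nothing else moved over 15 mm (all of step 2 and y of wedge in the frame of fixture between -0.066 and -0.058 m and z of wedge in the frame of fixture between 0.009 and 0.0155 m and angle between wedge's own z axis and vertical below 0.06 rad and angle between the x axis of wedge and the x axis of fixture, either way round below 0.05 rad and linear speed of each of tube, wedge below 0.02 m/s); the robot touches nothing.
It fails at once if the tube is dropped or flung (over 0.5 m/s while not held) (contact force between the fingers and tube below 0.1 N and linear speed of tube above 0.5 m/s).
It fails at once if the short black bar is moved by more than 15 mm (distance of short_bar from where it was at the start of the episode above 0.015 m).
It fails at once if another loose thing on the bench is moved by more than 15 mm (distance of any of collar, oil_can, screwdriver, spanner from where it was at the start of the episode above 0.015 m).
It also fails if it takes over 61 s, if anything falls off the work surface, if the arm or the gripper's body presses on something with over 40 N, if the wrist force passes 120 N, or if a joint passes its speed limit or range.

ROBOT

A 6-joint arm with a two-finger parallel gripper is mounted at the origin on the work surface. World frame = base frame: x ahead of the robot, y to its left, z up, the work surface at z = 0. Lengths are in m, angles in degrees, forces in N, time in s.
With the tool pointing down it reaches from about 0.275 to 0.775 m from the base axis. Payload 14.6 kg.
Tool frame: the origin (TCP) lies midway between the tips of the shut fingers; the grasp point (between the pads) lies 19 mm behind it (r.hold_point_z is the distance from the TCP to the grasp point, in m); z points along the fingers, y is the direction in which the jaws open and shut (so a half turn about z gives the same grasp; the last joint's range is limited). The gripper opens to 85 mm and grips with 20 to 120 N. Pads are 22 mm wide; open, the fingers measure 114 mm over their backs; the gripper's body (76 mm by 85 mm) begins 54 mm behind the grasp point. The pads swing forward as they close: fully open they stand 13 mm farther back than shut.
Start: joints at [63.18, 15.075, -2.767, 72.158, 0, 81.102], TCP at [0.162, 0.5, 0.231] pointing down, gripper open.
Joint ranges: [-151.79, 151.79], [-50.71, 97.33], [-67.44, 78.34], [-121.81, 120.89], [-77.56, 73.72], [-180, 180]. Speed limits (degrees/s): [108.29, 108.29, 147.25, 159.86, 180, 180].

INTERFACE

Orientations are given as [roll, pitch, yaw] about the fixed x, y, z axes, in that order (R = Rz(yaw) Ry(pitch) Rx(roll)).
In Python, from station import r, optics, job_done, search_frame gives the robot as it stands. Calls block until the motion is done:
- r.reach(position, orientation): joint-space move of the TCP to a pose.
- r.movel(position, vel=0.15, rot=None, f_stop=None): straight line of the TCP; rot=None keeps the orientation; vel is the mean speed in m/s. With f_stop (N) it stops when the force on the tool has changed by that much, and returns True; else False.
- r.move_joints(angles): joint-space move.
- r.gripper_open() and r.grasp(): open the fingers fully, or close them until they stop; the grip force is fixed at half the most.
- r.hold(seconds).
- r.solve_ik(position, orientation): joint angles nearest the present ones, or None.
- r.state(): the state.
- optics.camera(name): name is "scene" or "side" or "wrist"; returns the picture (384x512x3 uint8, red, green, blue); there is no depth.
- optics.camera_params(name): a dict with "intrinsics" (3x3 intrinsics, pixels), "rvec" (rotation vector, rad) and "tvec" (3), from world to camera coordinates, as OpenCV has them; the wrist camera has in their place "hand_eye" (4x4, takes a point from camera to tool coordinates, whose origin is the TCP and whose axes are the flange's). Camera axes: x right, y down, z forward; pixel columns grow to the right and rows downward; lengths in m; the calibration is good to about 2 mm. The wrist camera is an equidistant fisheye: a pixel r from the principal point sees the ray r / f radians off the axis. A picture is of the moment at which its call begins: read the wrist's pose just before it. camera_params takes no time and is no camera call.
A pose or a line that the arm cannot do raises r.Unreachable and nothing moves.
- job_done(): hands the job in, once; it reports no verdict.
Trained networks look in the newest picture that a camera, given by its name, has taken for a name from the list of things; names that differ only in an ending like _2 or _b are one class to them, and where a whole thing is asked for, a point or a joint stands for the part that bears it (a point fixed in the world has none). Each returns a list of dicts, best first, with "confidence" (0 to 1); they miss things now and then, are a little off and sometimes report something else, mostly with a low value. They report only what shows in the picture. A call takes as long as a camera call. They do not tell look-alikes from the thing itself.
- search_frame(camera, thing): "uv" ([column, row] in pixels, amid what is visible of it).
The state is a dict: "time_s": time; "q": joint angles; "joint_vel": joint speeds; "effort": joint torques, N m; "ee_pos": TCP position; "ee_rot": TCP orientation; "force": force on the tool from outside, world axes, zero at the start; "moment": the same for the moment, N m; "grip_width": opening from 0.0 (shut) to 1.0 (fully open).
Only numpy, scipy, OpenCV 4.12 (cv2) and the standard library are available. Lean on these libraries where they do the work, as an engineer would, in place of code of your own. Each camera call takes 0.05 s, during which the arm holds its last target.

## Working session

There is one attempt and no reset: what is moved stays moved. The work goes in short steps, each a Python script; the robot and the scene stay as the last script left them, time stands still between calls to the robot, and variables do not carry over. Pictures are saved under pics/ and viewed, and the job is handed in when it is done.

```bash
ls; mkdir -p pics; python3 - <<'E'
from station import r, optics, search_frame
import cv2
print(r.state())
for c in ["scene","side","wrist"]:
    im=optics.camera(c); cv2.imwrite(f"pics/{c}0.png",im[:,:,::-1])
    print(c,optics.camera_params(c))
    for t in ["fixture","wedge","tube","rack","short_bar","collar","oil_can"]:
        print(c,t,[(np_['uv'],round(np_['confidence'],2)) for np_ in search_frame(c,t)][:4])
E
```

```text
pics
{'time_s': 0.0, 'q': array([ 6.31808134e+01,  1.50980132e+01, -2.80490751e+00,  7.21579554e+01,
       -2.43237849e-04,  8.11007745e+01]), 'joint_vel': array([-0.09656839,  0.00501394,  0.10633146,  0.04593876,  0.00545817,
        0.00025395]), 'effort': array([ 2.85186807e-04, -6.37620592e+01,  3.84565330e+01,  1.38616221e-02,
       -1.21914413e-04, -1.09586716e-05]), 'ee_pos': array([0.16142387, 0.49927047, 0.23082519]), 'ee_rot': array([-1.79939819e+02, -9.17704667e-03,  1.62080034e+02]), 'force': array([-0.56827927,  0.38813194, -0.82691944]), 'moment': array([-0.05220071, -0.01890214,  0.02758329]), 'grip_width': 0.9987892602935471}
scene {'intrinsics': array([[363.92059663,   0.        , 258.1522447 ],
       [  0.        , 363.92059663, 192.71390512],
       [  0.        ,   0.        ,   1.        ]]), 'rvec': array([ 2.2230108 ,  0.98994736, -0.39103899]), 'tvec': array([-0.34635227, -0.25064725,  1.56895428])}
scene fixture [([308.5, 180.7], 0.63)]
scene wedge [([276.8, 174.4], 0.56), ([300.1, 230.8], 0.34)]
scene tube [([349.6, 212.5], 0.89), ([162.5, 276.0], 0.87),
[... 1038 characters left out ...]
.31863964, 192.83885539],
       [  0.        ,   0.        ,   1.        ]]), 'hand_eye': array([[-4.64498517e-05, -9.51568047e-01, -3.07438205e-01,
         7.93449825e-02],
       [ 9.99999533e-01, -3.41058561e-04,  9.04541445e-04,
         3.20850785e-04],
       [-9.65587168e-04, -3.07438020e-01,  9.51567618e-01,
        -1.41978937e-01],
       [ 0.00000000e+00,  0.00000000e+00,  0.00000000e+00,
         1.00000000e+00]])}
wrist fixture [([118.3, 355.3], 0.77)]
wrist wedge [([123.1, 371.7], 0.63), ([122.7, 358.4], 0.39)]
wrist tube [([15.7, 334.8], 0.77), ([76.7, 282.9], 0.72), ([13.9, 381.8], 0.44)]
wrist rack []
wrist short_bar []
wrist collar []
wrist oil_can [([98.7, 378.0], 0.48)]
```

```bash
python3 - <<'E'
import cv2
for c,(a,b,x,y) in {"scene":(100,320,100,390),"side":(90,340,120,400)}.items():
    im=cv2.imread(f"pics/{c}0.png")[a:b,x:y]; s=min(800/im.shape[1],600/im.shape[0])
    cv2.imwrite(f"pics/{c}0z.png",cv2.resize(im,None,fx=s,fy=s,interpolation=cv2.INTER_CUBIC)); print(c,s,x,a)
E
```

```text
scene 2.727272727272727 100 100
side 2.4 120 90
```

View pics/scene0.png

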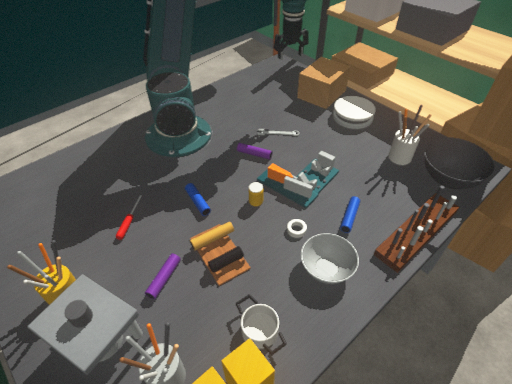

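View pics/side0.png

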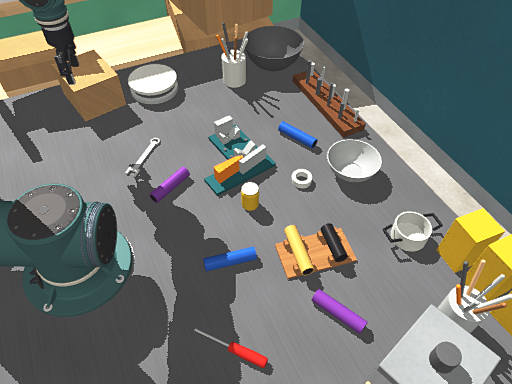

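The scene view shows the rack at about (222,250), with the brass tube at (213,235) and the black bar at (225,259). The fixture is at (300,178) with the orange wedge at (277,173). 

Tube candidates in the scene view:
- Brass: (213,235)
- Blue: (198,198) and (350,213)
- Purple: (163,276) and (254,151)

Only the brass one lies in the rack groove and has the right colour. I'll check it in an enlarged crop.

View pics/scene0z.png

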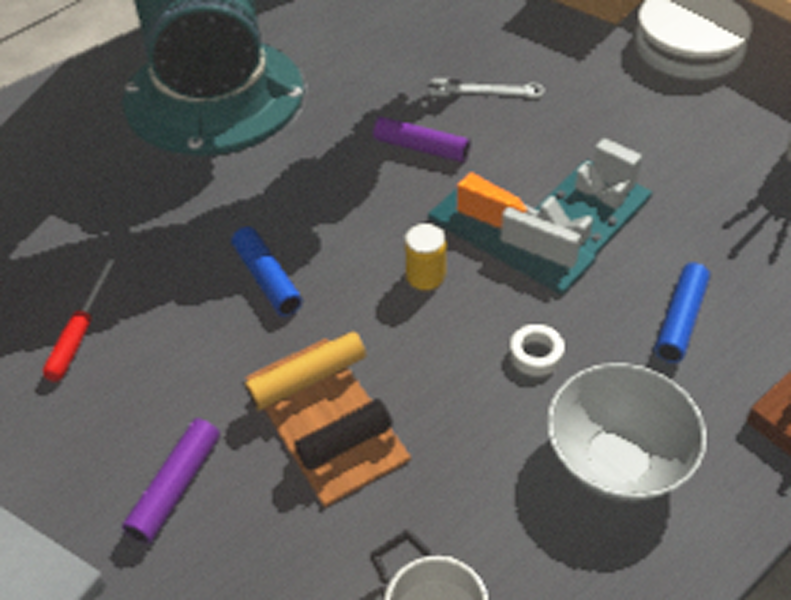

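View pics/side0z.png

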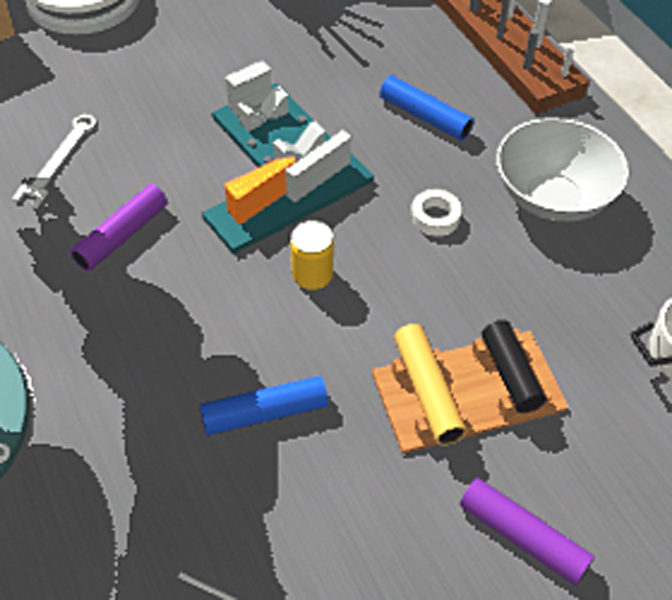

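Confirmed: the brass tube is the brass-coloured bar in the rack groove nearer the robot, with a dark bore end. Next I'll get rough positions and then take wrist views from above.

```bash
cat > h.py <<'E'
import numpy as np, cv2
from scipy.spatial.transform import Rotation as R
from station import r, optics, search_frame, job_done
def tri(c,uv,z,pose=None):
    p=optics.camera_params(c); K=p['intrinsics']
    if c!='wrist':
        M=R.from_rotvec(p['rvec']).as_matrix(); o=-M.T@p['tvec']
        d=M.T@np.linalg.solve(K,[uv[0],uv[1],1.])
    else:
        ee,rot=pose; T=np.array(p['hand_eye'])
        v=np.array([(uv[0]-K[0,2])/K[0,0],(uv[1]-K[1,2])/K[1,1]]); th=np.hypot(*v)
        s=np.sinc(th/np.pi); dc=np.array([v[0]*s,v[1]*s,np.cos(th)])
        M=R.from_euler('xyz',rot,degrees=True).as_matrix()
        o=M@T[:3,3]+ee; d=M@T[:3,:3]@dc
    return o+d*(z-o[2])/d[2]
def proj(c,P,pose=None):
    p=optics.camera_params(c); K=p['intrinsics']; P=np.atleast_2d(P)
    if c!='wrist':
        X=R.from_rotvec(p['rvec']).apply(P)+p['tvec']; u=X[:,:2]/X[:,2:]
    else:
        ee,rot=pose; T=np.array(p['hand_eye'])
        M=R.from_euler('xyz',rot,degrees=True).as_matrix()
        X=((P-ee)@M-T[:3,3])@T[:3,:3]
        n=np.hypot(X[:,0],X[:,1])+1e-12; u=X[:,:2]/n[:,None]*np.arctan2(n,X[:,2])[:,None]
    return u*[K[0,0],K[1,1]]+[K[0,2],K[1,2]]
def pose():
    s=r.state(); return s['ee_pos'],s['ee_rot']
def snap(name):
    import json
    ps=pose(); im=optics.camera('wrist'); cv2.imwrite(f'pics/{name}.png',im[:,:,::-1])
    json.dump([list(map(float,a)) for a in ps],open(f'pics/{name}.json','w')); return ps,im
def load(name):
    import json
    a=json.load(open(f'pics/{name}.json')); return tuple(map(np.array,a))
E
python3 - <<'E'
from h import *
def z0(u,v): return 100+u/2.7272727,100+v/2.7272727
def z1(u,v): return 120+u/2.4,90+v/2.4
for n,a,b,z in [("tube+y",(352,348),(408,338),.0355),("tube-y",(260,390),(447,430),.0355),("bar a",(382,414),(497,330),.0355),("bar b",(312,452),(528,400),.0355),
  ("can",(425,240),(313,235),.075),("wedge top",(475,180),(232,195),.062),("plate c",(563,288),(371,178),.012),("plate near",(432,215),(237,248),.012),("stop",(615,150),(248,72),.068)]:
    print(n,tri('scene',z0(*a),z).round(3),tri('side',z1(*b),z).round(3))
E
```

```text
tube+y [ 0.562 -0.166  0.035] [ 0.556 -0.166  0.035]
tube-y [ 0.538 -0.283  0.035] [ 0.536 -0.29   0.035]
bar a [ 0.657 -0.199  0.035] [ 0.655 -0.201  0.035]
bar b [ 0.644 -0.288  0.035] [ 0.636 -0.297  0.035]
can [ 0.516 -0.008  0.075] [ 0.51  -0.007  0.075]
wedge top [0.468 0.124 0.062] [0.451 0.106 0.062]
plate c [0.654 0.106 0.012] [0.647 0.098 0.012]
plate near [0.442 0.07  0.012] [0.437 0.063 0.012]
stop [0.559 0.306 0.068] [0.559 0.306 0.068]
```

```bash
python3 - <<'E'
from h import *
r.reach([0.55,0.18,0.22],[180,0,99.5]); r.hold(0.2)
ps,im=snap('w1'); print(ps, r.state()['time_s'], r.state()['q'].round(1))
for t in ['fixture','wedge','slot','stop','cradle','wedge_home']: print(t,search_frame('wrist',t)[:2])
E
python3 -c "
import cv2;im=cv2.imread('pics/w1.png');cv2.imwrite('pics/w1z.png',cv2.resize(im,(800,600),interpolation=cv2.INTER_CUBIC))"
```

```text
(array([0.54972028, 0.18067004, 0.22007131]), array([ 1.79995033e+02, -2.20912198e-03,  9.95680453e+01])) 3.275 [10.1 20.6  3.7 73.1  0.  90.6]
fixture [{'uv': [325.8, 298.3], 'confidence': 0.66}, {'uv': [71.0, 40.0], 'confidence': 0.59}]
wedge [{'uv': [204.5, 207.7], 'confidence': 0.77}]
slot [{'uv': [275.7, 150.3], 'confidence': 0.82}, {'uv': [201.6, 296.5], 'confidence': 0.15}]
stop [{'uv': [279.0, 152.7], 'confidence': 0.66}]
cradle [{'uv': [280.1, 147.4], 'confidence': 0.67}]
wedge_home [{'uv': [280.7, 150.7], 'confidence': 0.78}]
```

View pics/w1z.png

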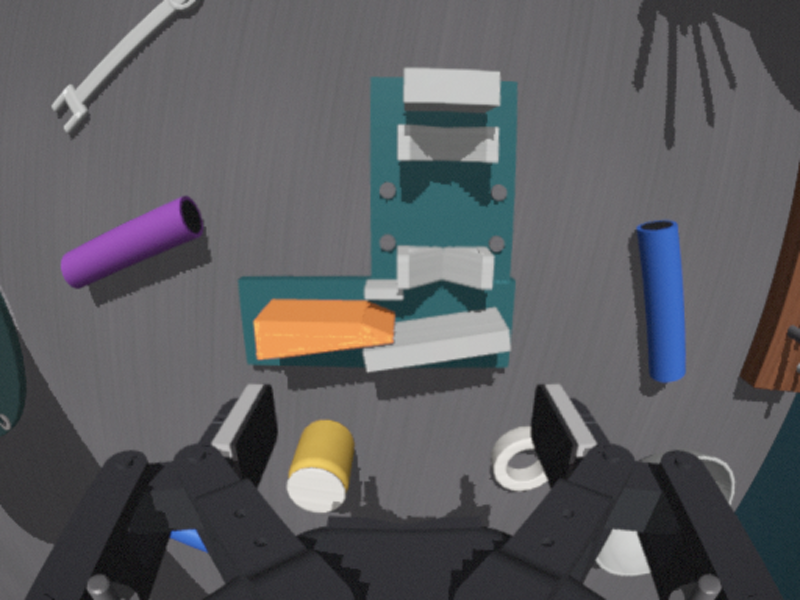

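```bash
python3 -c "
import cv2;im=cv2.imread('pics/w1.png')
cv2.imwrite('pics/w1a.png',cv2.resize(im[40:140,225:340],None,fx=6,fy=6,interpolation=cv2.INTER_CUBIC))
cv2.imwrite('pics/w1b.png',cv2.resize(im[150:245,145:340],None,fx=4,fy=4,interpolation=cv2.INTER_CUBIC))"
```

```text
(no output)
```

View pics/w1a.png

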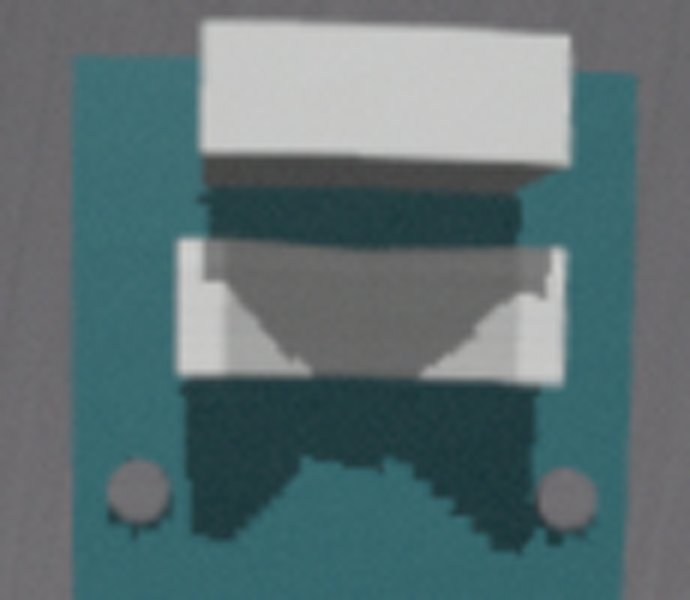

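View pics/w1b.png

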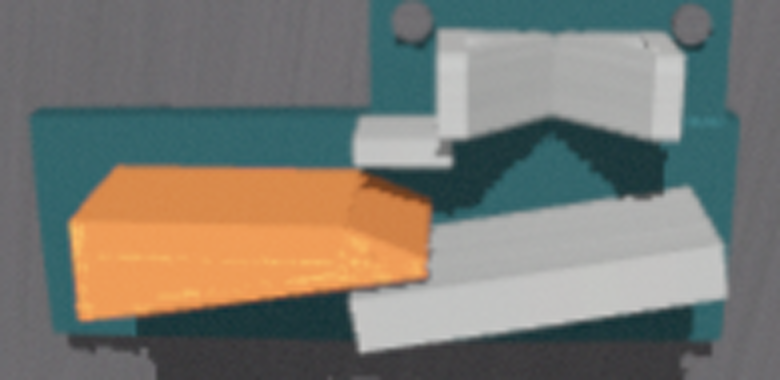

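```bash
cat > fitfix.py <<'E'
from h import *
from scipy.optimize import least_squares
a=lambda x,y:((x+.5)/6-.5+225,(y+.5)/6-.5+40)
b=lambda x,y:((x+.5)/4-.5+145,(y+.5)/4-.5+150)
F=[((-30,90,68),a(202,153)),((30,90,68),a(570,165)),((-34,77,46),a(177,239)),((-34,53,46),a(178,376)),((34,77,46),a(565,248)),((34,53,46),a(563,385)),
((-34,-13,46),b(437,31)),((-34,-37,46),b(440,139)),((34,-13,46),b(685,36)),((34,-37,46),b(682,140)),
((-165,-40,12),b(33,112)),((-165,-116,12),b(56,333)),((60,-116,12),b(722,340)),((60,-40,12),b(738,116)),
((45,-62.3,62),b(722,243)),((-58,-48,37),b(354,165)),((-30,-48,37),b(452,166))]
W=[((-50,12,50),b(70,222)),((-50,-18.7,50),b(78,320)),((28,12,50),b(347,227)),((50,-2,50),b(428,280))]
P=np.array([f[0] for f in F])/1e3; U=np.array([f[1] for f in F])
def T(p,P): 
    c,s=np.cos(p[2]),np.sin(p[2]); return P@np.array([[c,-s,0],[s,c,0],[0,0,1]]).T+[p[0],p[1],0]
ps=load('w1')
if __name__=='__main__':
    f=lambda p:(proj('wrist',T(p,P),ps)-U).ravel()
    s=least_squares(f,[.58,.2,.17],loss='soft_l1'); print(s.x, np.abs(s.fun).mean()); print(s.fun.reshape(-1,2).round(1))
    f2=lambda p:(proj('wrist',T(p,P)+[0,0,p[3]],(ps[0],ps[1]+p[4:6])) -U).ravel()
    s2=least_squares(f2,list(s.x)+[0,0,0],loss='soft_l1'); print(s2.x); print(s2.fun.reshape(-1,2).round(1))
    Q=np.array([f[0] for f in W])/1e3+[0,0,.012]; V=np.array([f[1] for f in W])
    g=lambda p:(proj('wrist',T(s.x,T(p,Q)),ps)-V).ravel()
    w=least_squares(g,[-.09,-.062,0]); print('wedge in fix',w.x,w.fun.reshape(-1,2).round(1))
E
python3 fitfix.py
```

```text
[0.57474626 0.20990109 0.16215131] 0.6226013389525044
[[ 0.  -0.6]
 [-0.  -0.5]
 [ 0.3 -0.3]
 [-0.  -0.6]
 [ 0.1  0. ]
 [-0.  -0.6]
 [ 0.2  5.4]
 [-0.6 -0.4]
 [ 0.1  4.8]
 [-0.3 -0.3]
 [-1.2  1.2]
 [-0.8  0.1]
 [ 0.1 -0.1]
 [ 0.9  0.6]
 [ 0.5  0.2]
 [ 0.1  0.1]
 [ 0.  -0.1]]Traceback (most recent call last):
  File "fitfix.py", line 18, in <module>
    s2=least_squares(f2,list(s.x)+[0,0,0],loss='soft_l1'); print(s2.x); print(s2.fun.reshape(-1,2).round(1))
    return func(*args, **kwargs)
    vector_fun = VectorFunction(
        fun_wrapped,
    ...<6 lines>...
        workers=workers
    )
    self._update_fun()
    ~~~~~~~~~~~~~~~~^^
    self.f = self.fun_wrapped(xp_copy(self.x))
             ~~~~~~~~~~~~~~~~^^^^^^^^^^^^^^^^^
    return np.atleast_1d(self.fun(x))
                         ~~~~~~~~^^^
    return self.f(x, *self.args, **self.kwargs)
           ~~~~~~^^^^^^^^^^^^^^^^^^^^^^^^^^^^^^
  File "fitfix.py", line 17, in <lambda>
    f2=lambda p:(proj('wrist',T(p,P)+[0,0,p[3]],(ps[0],ps[1]+p[4:6])) -U).ravel()
                                                       ~~~~~^~~~~~~
ValueError: operands could not be broadcast together with shapes (3,) (2,)
```

```bash
sed -i '/f2/d;/s2=/d' fitfix.py; sed -i 's/^P=/F=[f for i,f in enumerate(F) if i not in (6,8)]\nP=/' fitfix.py; python3 fitfix.py; python3 - <<'E'
from h import *
r.reach([0.50,-0.22,0.23],[180,0,79]); r.hold(0.2)
ps,im=snap('w2'); print(ps, r.state()['time_s'], r.state()['q'].round(1))
for t in ['tube','short_bar','rack']: print(t,search_frame('wrist',t)[:3])
cv2.imwrite('pics/w2z.png',cv2.resize(im[:,:,::-1],(800,600),interpolation=cv2.INTER_CUBIC))
E
```

```text
[0.57480937 0.20971566 0.16211924] 0.34375985304790646
[[ 0.1 -0.4]
 [-0.  -0.3]
 [ 0.3 -0.2]
 [ 0.  -0.4]
 [ 0.2  0.2]
 [-0.  -0.4]
 [-0.5 -0.2]
 [-0.3 -0.1]
 [-1.2  1.3]
 [-0.7  0.3]
 [ 0.1  0.1]
 [ 0.9  0.7]
 [ 0.5  0.4]
 [ 0.2  0.2]
 [ 0.   0.1]]
wedge in fix [-0.08666953 -0.06936741 -0.02040413] [[-0.  -0.4]
 [ 0.3  0.2]
 [-0.1  0.5]
 [-0.2 -0.3]]
(array([ 0.50033058, -0.21927099,  0.22997173]), array([-1.79998775e+02, -3.16185856e-03,  7.90768765e+01])) 5.3167 [-32.2  17.2   0.1  72.9  -0.   68.7]
tube [{'uv': [297.1, 163.3], 'confidence': 0.93}, {'uv': [317.5, 285.8], 'confidence': 0.89}, {'uv': [149.5, 140.7], 'confidence': 0.68}]
short_bar [{'uv': [375.7, 166.7], 'confidence': 0.8}]
rack [{'uv': [328.7, 162.5], 'confidence': 0.68}]
```

View pics/w2z.png

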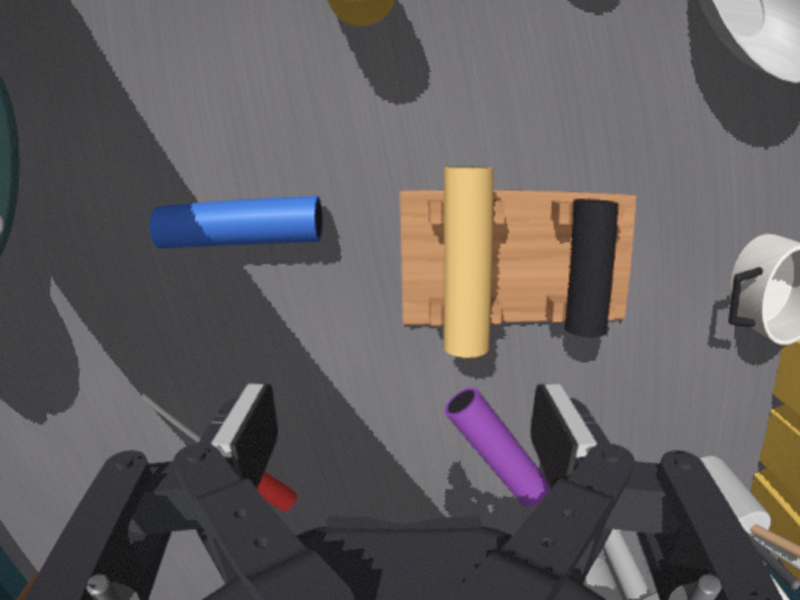

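```bash
cat > fittube.py <<'E'
from h import *
from scipy.optimize import minimize
def cyl(p,z=.0355,L=.140,rad=.018):
    t=np.linspace(0,2*np.pi,60); ax=np.array([-np.sin(p[2]),np.cos(p[2]),0]); e=np.array([np.cos(p[2]),np.sin(p[2]),0])
    c=np.array([p[0],p[1],z]); ring=np.cos(t)[:,None]*e*rad+np.sin(t)[:,None]*[0,0,rad]
    return np.vstack([c+s*ax*L/2+ring for s in(-1,1)])
def fit(name,p0,z=.0355,L=.140,mask=None):
    ps=load(name); S=8
    def sil(p):
        m=np.zeros((384*2,512*2),np.uint8); h=cv2.convexHull(proj('wrist',cyl(p,z,L),ps).astype(np.float32))[:,0]
        cv2.fillConvexPoly(m,np.round((h+.5)*2*16-8).astype(np.int32),255,cv2.LINE_AA,4); return m/255.
    M=cv2.resize(mask.astype(np.float32),None,fx=2,fy=2,interpolation=cv2.INTER_LINEAR)
    f=lambda p:np.abs(sil(p)-M).sum()
    s=minimize(f,p0,method='Nelder-Mead',options=dict(initial_simplex=np.array(p0)+np.array([[0,0,0],[.01,0,0],[0,.01,0],[0,0,.08]]),xatol=1e-5))
    return s.x,s.fun/M.sum()
if __name__=='__main__':
    im=cv2.imread('pics/w2.png'); hsv=cv2.cvtColor(im,cv2.COLOR_BGR2HSV)
    m=((hsv[...,0]>17)&(hsv[...,0]<32)&(hsv[...,1]>70)).astype(np.uint8); m[:100]=0;m[235:]=0;m[:,:275]=0;m[:,325:]=0
    n,l,st,c=cv2.connectedComponentsWithStats(m); i=1+st[1:,4].argmax(); print(st[i]); 
    print(hsv[160,300],hsv[200,270])
    print(fit('w2',[.549,-.225,-.19],mask=(l==i)))
    for f in (0,-.001): pass
E
python3 fittube.py
```

```text
[ 284  107   32  122 3604]
[ 20 111 232] [ 14 118 196]
(array([ 0.54763502, -0.22611928, -0.16929161]), np.float64(0.04566324726338926))
```

```bash
python3 - <<'E'
from h import *
y=np.degrees(-0.1693)+90
r.reach([.5476,-.2261,.12],[180,0,y])
print(r.movel([.5476,-.2261,.017],vel=.1,f_stop=12), pose(), r.state()['force'])
r.grasp(); s=r.state(); print(s['grip_width'],s['force'],s['time_s'],s['ee_pos'])
r.movel([.5476,-.2261,.16],vel=.12)
s=r.state(); print(s['grip_width'],s['force'],s['time_s'],s['ee_pos'])
im=snap('w3')[1][:,:,::-1]; cv2.imwrite('pics/w3z.png',cv2.resize(im,(800,600)))
E
```

```text
False (array([ 0.54794748, -0.22630536,  0.01763138]), array([1.79945212e+02, 1.89169592e-02, 8.03002313e+01])) [-0.21492452 -0.38704077 -0.11738656]
0.40465629308773116 [-1.14811968  0.74792989  6.22484848] 7.725 [ 0.54787791 -0.22617808  0.01740416]
0.4053043446522359 [-0.70026113 -0.5143285  -3.14403278] 9.0667 [ 0.54728509 -0.22595085  0.15928387]
```

View pics/w3z.png

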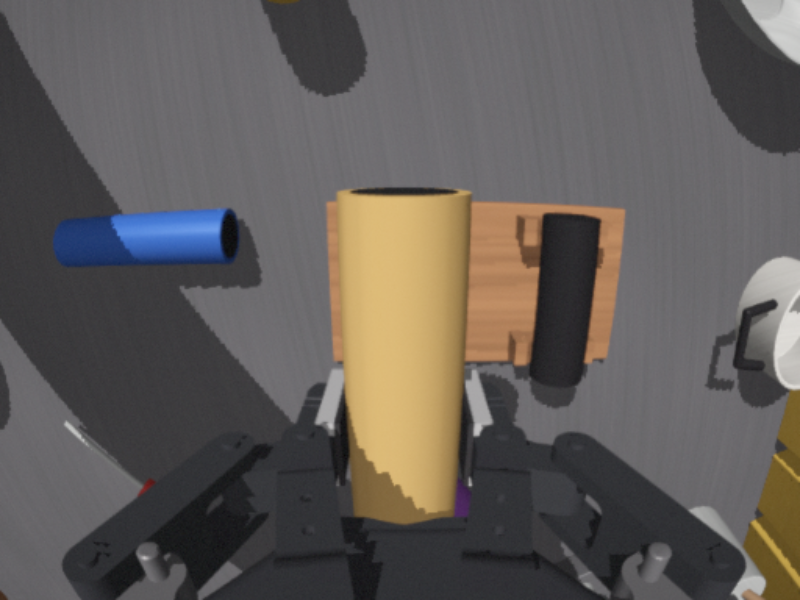

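The tube is gripped level: its far end is at zoom (404,188), the pads sit on both sides, and it weighs about 3 N. I'll measure where along the tube it is gripped, then carry it over.

```bash
python3 - <<'E'
from h import *
ps=load('w3')
M=R.from_euler('xyz',ps[1],degrees=True).as_matrix()
for v in(187,190,193): 
    P=tri('wrist',(404/1.5625,v/1.5625),ps[0][2]+.018+.018,ps); print(((P-ps[0])@M*1e3).round(1))
from math import *
F=np.array([.57481,.20972]); yw=.16212
c,s=cos(yw),sin(yw)
def fx(x,y): return F+[c*x-s*y,s*x+c*y]
print(fx(0,.0155), fx(-.09,-.065))
rot=[180,0,degrees(yw)+90]
for p in ([*fx(0,.0155),.14],[*fx(0,.0155),.0275]): print(r.solve_ik(p,rot).round(1))
print(r.state()['q'].round(1))
# pins
ps1=load('w1')
for u,v in((388,190),(499,192),(388,243),(497,243)):
    P=tri('wrist',(u/1.5625,v/1.5625),.016,ps1)[:2]-F; print((np.array([c*P[0]+s*P[1],-s*P[0]+c*P[1]])*1e3).round(0))
E
```

```text
[ 72.2  -0.4 -36. ]
[ 71.5  -0.4 -36. ]
[ 70.8  -0.4 -36. ]
[0.57230813 0.22501675] [0.49648184 0.13104536]
[13.9 26.  -0.1 63.9  0.  94.6]
[ 13.9  30.9 -10.5  48.6   0.   94.6]
[-30.3  23.3  -1.5  65.2   0.   69.4]
[-41.  30.]
[42. 30.]
[-41. -11.]
[ 42. -10.]
```

```bash
python3 - <<'E'
from h import *
from math import *
F=np.array([.57481,.20972]); yw=.16212; c,s=cos(yw),sin(yw)
fx=lambda x,y: F+[c*x-s*y,s*x+c*y]
rot=[180,0,degrees(yw)+90]; t=fx(0,.014)
r.movel([.5476,-.2261,.19],vel=.15)
r.reach([*t,.15],rot)
r.movel([*t,.045],vel=.12)
print(pose(),r.state()['force'],r.state()['time_s'])
print(r.movel([*t,.0265],vel=.03,f_stop=5), pose(),r.state()['force'],r.state()['time_s'])
im=snap('w4')[1][:,:,::-1]; cv2.imwrite('pics/w4z.png',cv2.resize(im,(800,600)))
im=optics.camera('side')[:,:,::-1][80:220,150:330]; cv2.imwrite('pics/s4z.png',cv2.resize(im,None,fx=4,fy=4))
E
```

```text
(array([0.57303594, 0.22359007, 0.04572695]), array([ 1.79935362e+02, -6.67449699e-03,  9.92807600e+01])) [-0.35057363  0.0988715  -2.22010975] 12.15
True (array([0.57251367, 0.2235443 , 0.02743025]), array([-1.79996265e+02, -2.78834304e-03,  9.92827475e+01])) [-0.83093011 -1.4148441   6.65602811] 12.725
```

View pics/w4z.png

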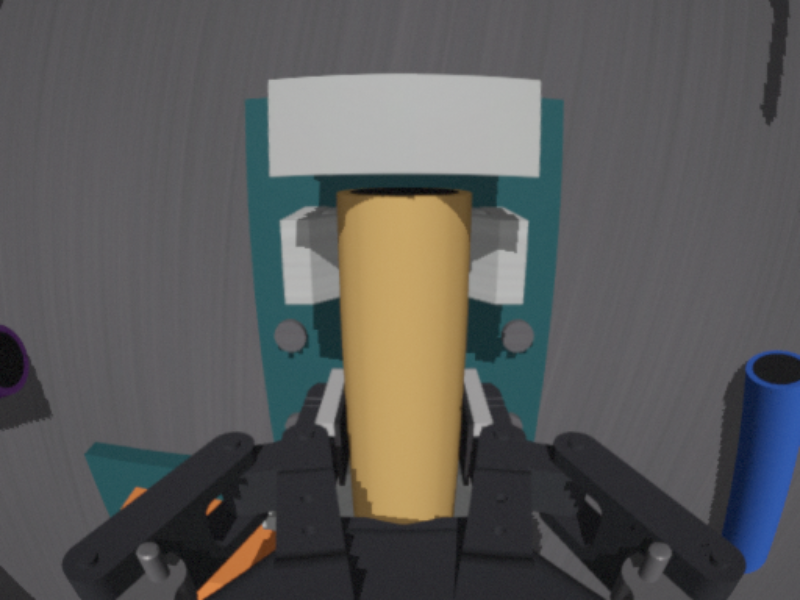

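View pics/s4z.png

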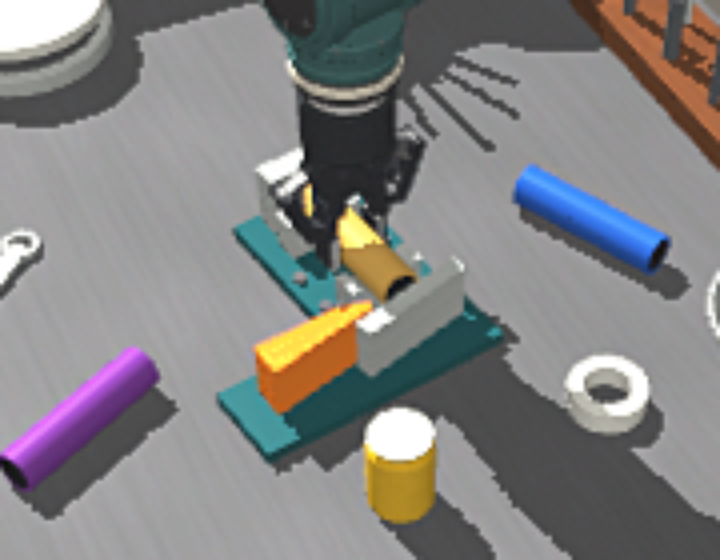

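```bash
python3 - <<'E'
from h import *
from math import *
F=np.array([.57481,.20972]); yw=.16212; c,s=cos(yw),sin(yw)
fx=lambda x,y: F+[c*x-s*y,s*x+c*y]
rot=[180,0,degrees(yw)+90]; t=fx(0,.014)
r.gripper_open(); r.hold(.3); print(r.state()['grip_width'],r.state()['force'])
r.movel([*t,.19],vel=.12)
r.grasp()
t2=fx(-.172,-.083); R2=[180,0,degrees(yw)+180]
ps,im=snap('w5'); im=im[:,:,::-1]; cv2.imwrite('pics/w5z.png',cv2.resize(im,(800,600)))
print(r.solve_ik([*t2,.15],R2),r.solve_ik([*t2,.026],R2),r.solve_ik([*fx(-.07,-.065),.026],R2),r.state()['time_s'])
E
```

```text
0.996726636251956 [-0.06832744 -0.49212891 -0.82960062]
[  2.56745726   8.44542014 -24.751889    56.80269086   0.
  -6.72133452] [  2.56745726  16.18546781 -37.36369041  36.45084179   0.
  -6.72133452] [  5.82379652  24.38822082 -23.13032162  42.48145757   0.
  -3.46499525] 16.0
```

View pics/w5z.png

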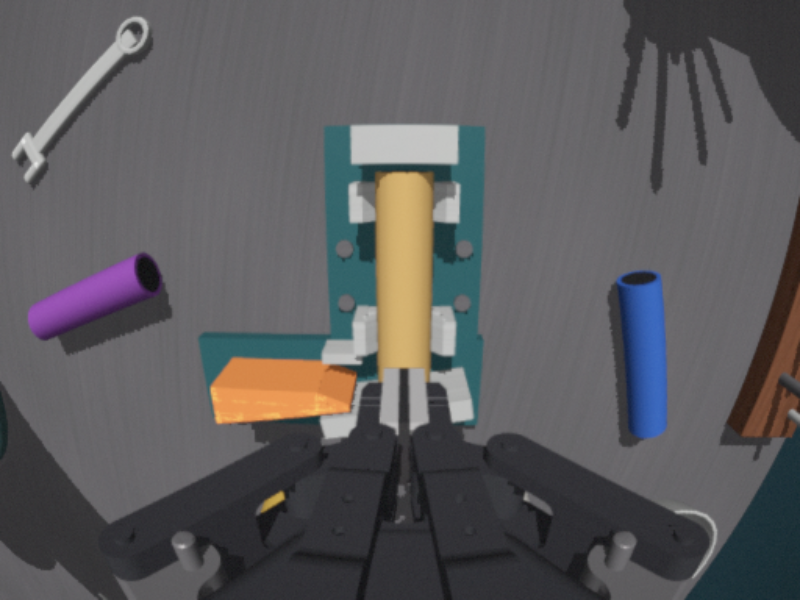

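The tube lies straight in both grooves, centred at zoom x≈405, and its far end is short of the stop. The wedge at (283,388) hasn't moved. Next I'll push the wedge.

```bash
cat > fxh.py <<'E'
from h import *
from math import *
F=np.array([.57481,.20972]); yw=.16212; c,s=cos(yw),sin(yw)
fx=lambda x,y: F+[c*x-s*y,s*x+c*y]
def inv(p): d=np.array(p[:2])-F; return np.array([c*d[0]+s*d[1],-s*d[0]+c*d[1]])*1e3
R2=[180,0,degrees(yw)+180]
line=lambda x: [*fx(x,-.066+(x+.076)/6),.026]
E
python3 - <<'E'
from fxh import *
a=line(-.170)
r.reach([a[0],a[1],.13],R2)
print(r.movel(a,vel=.1,f_stop=10),inv(pose()[0]),r.state()['force'])
print(r.movel(line(-.145),vel=.05,f_stop=8),inv(pose()[0]).round(1),r.state()['force'])
im=snap('w6')[1][:,:,::-1]; cv2.imwrite('pics/w6z.png',cv2.resize(im,(800,600))); print(r.state()['time_s'])
E
```

```text
False [-169.68625026  -81.68267428] [-0.01728769  0.00840891  0.21800856]
False [-145.1  -77.4] [-1.06176402  0.11596836 -0.53907486]
19.45
```

View pics/w6z.png

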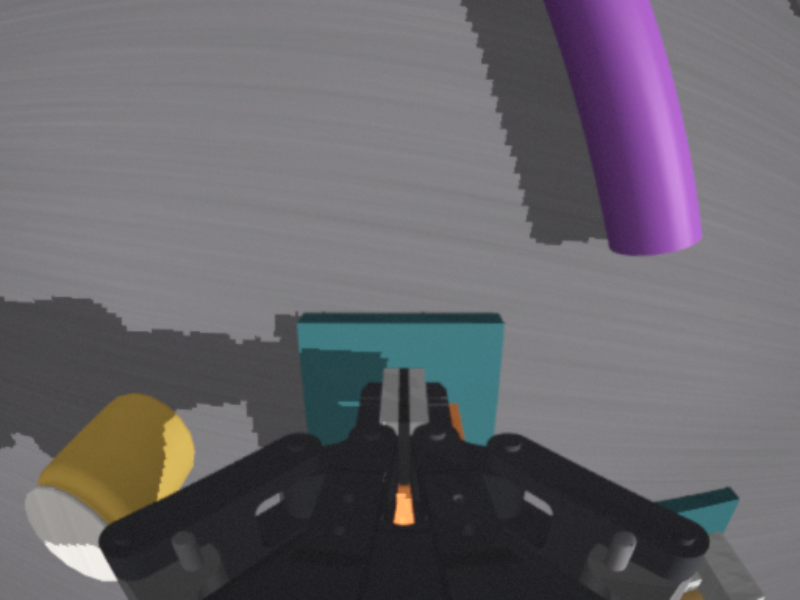

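```bash
python3 - <<'E'
from fxh import *
for x in (-.13,-.115,-.10,-.09):
    st=r.movel(line(x),vel=.03,f_stop=14); f=r.state()['force']
    print(x,st,inv(pose()[0]).round(1),'along x',round(c*f[0]+s*f[1],1),'y',round(-s*f[0]+c*f[1],1),'z',round(f[2],1))
    if st: break
print(r.state()['time_s'])
im=optics.camera('side')[:,:,::-1][80:220,150:330]; cv2.imwrite('pics/s7z.png',cv2.resize(im,None,fx=4,fy=4))
E
```

```text
-0.13 False [-130.  -75.] along x -0.1 y -0.2 z -0.2
-0.115 False [-114.9  -72.5] along x -0.2 y 0.6 z 0.7
-0.1 False [-99.8 -69.9] along x 0.3 y 0.1 z 0.0
-0.09 False [-89.7 -68.3] along x -0.8 y 0.2 z 0.2
21.9167
```

View pics/s7z.png

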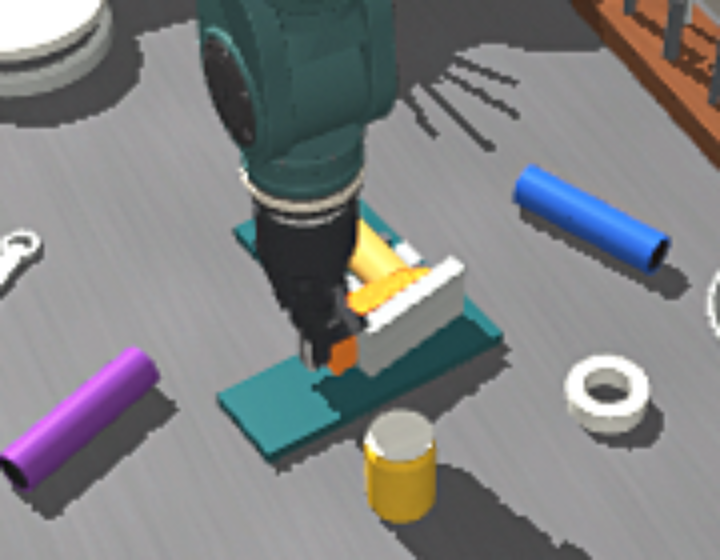

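The fingertips are on the wedge's thick end and it has slid well into the slot. I'll push on slowly to home.

```bash
python3 - <<'E'
from fxh import *
for x in (-.085,-.080,-.077,-.074,-.071,-.068,-.065):
    st=r.movel(line(x),vel=.02,f_stop=18); f=r.state()['force']
    print(x,st,inv(pose()[0]).round(1),'along x',round(c*f[0]+s*f[1],1),'y',round(-s*f[0]+c*f[1],1),'z',round(f[2],1))
    if st or c*f[0]+s*f[1]<-22: break
print(r.state()['time_s'])
im=optics.camera('side')[:,:,::-1][80:220,150:330]; cv2.imwrite('pics/s8z.png',cv2.resize(im,None,fx=4,fy=4))
E
```

```text
-0.085 False [-84.9 -67.5] along x -0.7 y 0.4 z -0.4
-0.08 False [-79.5 -66.6] along x 0.8 y -0.6 z -0.1
-0.077 False [-76.7 -66.1] along x -0.3 y 0.2 z 0.1
-0.074 True [-76.3 -65.8] along x 0.4 y -0.3 z -1.6
23.275
```

View pics/s8z.png

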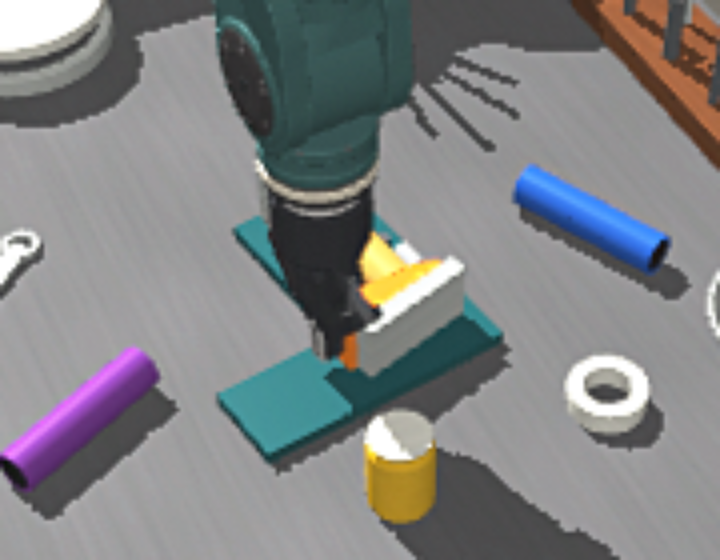

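```bash
python3 - <<'E'
from fxh import *
for x,fs in ((-.072,18),(-.070,24)):
    r.movel(line(-.080),vel=.02)
    st=r.movel(line(x),vel=.012,f_stop=fs); f=r.state()['force']
    print(x,st,inv(pose()[0]).round(1),'along x',round(c*f[0]+s*f[1],1),'y',round(-s*f[0]+c*f[1],1),'z',round(f[2],1))
r.movel(line(-.090),vel=.06)
a=line(-.09); r.movel([a[0],a[1],.19],vel=.15)
b=fx(-.02,-.03); r.reach([*b,.22],[180,0,degrees(yw)+90]); r.hold(.2)
ps,im=snap('w9'); im=im[:,:,::-1]; cv2.imwrite('pics/w9z.png',cv2.resize(im[50:260,130:400],None,fx=2.85,fy=2.85,interpolation=cv2.INTER_CUBIC))
print(r.state()['time_s'])
E
```

```text
-0.072 True [-76.5 -65.8] along x 0.6 y 0.1 z 0.4
-0.07 True [-76.7 -65.7] along x 0.1 y 0.5 z -0.6
28.4417
```

View pics/w9z.png

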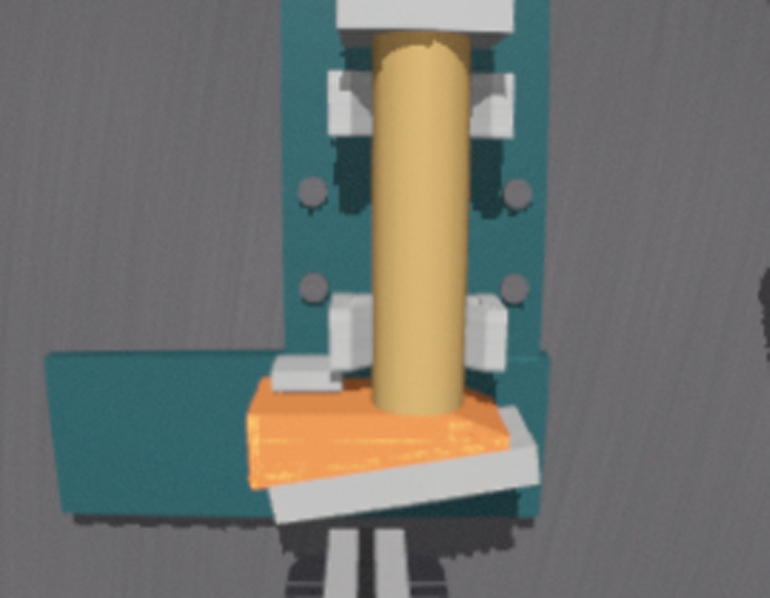

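```bash
python3 - <<'E'
from fxh import *
from scipy.optimize import least_squares
from fitfix import T
ps=load('w9'); u=lambda x,y:(130+(x+.5)/2.85-.5,50+(y+.5)/2.85-.5)
for n,p,z in [('thick +y (-65,-50)',(248,414),.062),('thick -y (-65,-80.7)',(252,488),.062),('thin -y (35,-64)',(509,446),.062),
  ('cheek -58,-79.5',(268,490),.062),('cheek 45,-62.3',(537,445),.062),('stop -30,90',(337,28),.068),('stop 30,90',(513,29),.068),
  ('tube side L at y mid',(373,220),.0455),('tube side R',(467,220),.0455),('tube top +y end y=90',(421,32),.0635),('tube top -y end (0,-50)',(418,411),.0635),('V -34,53',(328,137),.046),('V 34,53',(513,138),.046)]:
    print(n,inv(tri('wrist',u(*p),z,ps)).round(1))
print(ps)
E
```

```text
thick +y (-65,-50) [-64.6 -49.7]
thick -y (-65,-80.7) [-64.5 -79.9]
thin -y (35,-64) [ 34.2 -62.6]
cheek -58,-79.5 [-58.2 -80.7]
cheek 45,-62.3 [ 45.1 -62.2]
stop -30,90 [-30.2  89.8]
stop 30,90 [29.9 90.7]
tube side L at y mid [-17.7  20.8]
tube side R [17.4 21.1]
tube top +y end y=90 [-1.4 89.1]
tube top -y end (0,-50) [ -1. -48.]
V -34,53 [-34.3  51.9]
V 34,53 [34.1 52.5]
(array([0.5598214 , 0.17679559, 0.21997732]), array([-1.79994354e+02, -5.70942347e-04,  9.93071822e+01]))
```

Wedge, tube and stop all measure at home: thick end at x≈-64.6 against -65 expected, and the tube spans from the wedge face to the stop face. I'll check quickly that the other things stayed put, then hand in.

```bash
python3 - <<'E'
from fxh import *
im=optics.camera('side')[:,:,::-1]; a=cv2.imread('pics/side0.png')
for t in ['short_bar','collar','oil_can','screwdriver','spanner']: print(t,[x['uv'] for x in search_frame('side',t)[:1]])
cv2.imwrite('pics/end.png',im)
d=cv2.absdiff(im,a).max(2)
for n,(x,y) in dict(collar=(301,180),can=(250,197),bar=(334,243),spanner=(143,155),driver=(248,354)).items(): print(n,d[y-12:y+12,x-12:x+12].mean().round(1))
job_done(); print(r.state()['time_s'])
E
```

```text
short_bar [[332.1, 245.6]]
collar [[298.9, 183.0]]
oil_can [[251.5, 197.6]]
screwdriver [[245.7, 354.9]]
spanner [[144.1, 156.6]]
collar 3.9
can 6.3
bar 48.0
spanner 9.2
driver 59.4
the job is handed in; nothing more can be done
the job is handed in; nothing more can be done
```

View pics/end.png

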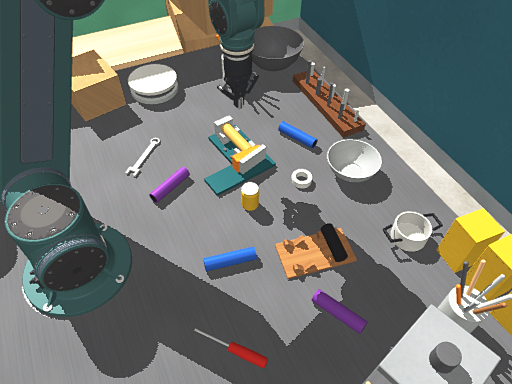

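The brass tube is clamped in the fixture with the wedge driven home, and I handed the job in at about 28.5 s of the 61 s allowed. The hand-in reports no verdict, so this rests on my own checks.

**What I did:** I took the tube from the rack, laid it in both V-grooves at about y = 15.5 mm and let go. I then pushed the wedge's thick end along the cheek direction until it stopped. Two more slow pushes, stopping at 18 N and 24 N, met resistance at the same place within 0.4 mm.

**Last wrist-camera checks, in the fixture's frame:**

| Check | Measured | Expected |
|---|---|---|
| Wedge thick end, x | about -64.6 mm | -65 mm |
| Wedge's tube-side face, y | -49.7 mm | -50 mm |
| Tube's +y end, y | 89.1 mm | 90 mm (the stop face) |
| Tube's sides, x | -17.7 and +17.4 mm | ±18 mm |

**Checks that disagreed:**
- **Tube's -y end:** it read y = -48 instead of -50 mm. The wedge hides part of that edge there, and the tube's other end does touch the stop.
- **Other things on the bench:** the detector put each within about 4 pixels of its first position, and none looks moved in the last picture. The image difference was high at the short bar and the screwdriver. I put that down to the arm's shadow having moved.

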